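# Load the click-stop turntable and index it to its next stop

### The job

Stand the loose blue-capped bottle upright in the empty place of the bottle turntable and let go of it. Then turn the turntable counter-clockwise, seen from above, to its next click stop, without turning it back clockwise, and let go so that it rests held in that stop with the bottle still standing in its place. Leave the timer, the tape and the petri dishes where they are.

Things in the scene. Friction and masses are not known exactly. Their poses are not given: they have to be found in the camera images.
- bottle_mid (a point): centre, half-way up, of the loose white bottle with a blue cap standing on the bench to the right of the turntable: 56 mm diameter body (cap 39 mm), 115 mm tall, about 0.22 kg; its z axis points up the bottle.
- bottle_foot (a point): centre of the underside of that same loose bottle, 57.5 mm below its centre.
- empty_place (a point): centre of the empty place on the deck, at deck-top height (55 mm above the bench), 75 mm from the turning axis: a shallow round rim, 65 mm inside diameter, 4 mm wall, 7 mm high, where the bottle's foot stands on the deck with 4.5 mm to spare all round. It turns with the deck.
- handle (a point): centre of the black bar handle, on the turning axis, 215 mm above the bench, turning with the deck. The bar is 80 mm long along this point's y axis, 16 mm thick along its x axis and 30 mm high, on a post of 10 mm radius. The point's x axis points from the turning axis towards the empty place, z up.
- turntable: fixed housing of the turntable, origin on the turning axis at bench height; white, with a metal deck of 230 mm diameter on it. The deck has three places 120 degrees apart: one empty, two holding clipped-in bottles like the loose one (tops 175 mm above the bench). A sprung roller hidden in the housing, on a collar set differently every time, makes three click stops 120 degrees apart.
- deck (a joint): angle of the deck in the housing, rad, growing counter-clockwise. It starts at 0.35 to 0.65, between two stops; the next stop counter-clockwise comes 0.29 to 1.75 rad beyond the start and can only be felt. Elsewhere the deck turns with a steady drag of about 0.03 N m and stays where it is left. Below 0.1 counts as turned back.
- post_foot (a point): point on the turning axis at deck-top height, turns with the deck. What a stop feels like: the roller resists from about 0.24 rad before the stop (peak about 0.3 N m), passes a crest 0.11 rad before it, then drops in and pulls the deck on; beyond the stop it resists again up to a second crest 0.11 rad past it. Let go within 0.08 rad of the stop, the deck springs to it by itself.
- timer: small white bench timer, 67 x 63 x 18 mm, origin at the centre of its underside; a bystander
- tape: roll of white tape lying flat, 68 mm diameter, 19 mm high, origin at the centre of its underside; a bystander
- dish: petri dish, 91 mm diameter, 15 mm high, origin at the centre of its underside; a bystander
There are look-alikes about, which are no part of the job. What is shaped like the part that bears bottle_mid but red or yellow is not meant.

How it is judged:
By the outcome, as a careful person would: the job done as asked, in the order asked, and still so for the second after the job is handed in, with the robot touching nothing.
It also fails if it takes over 69 s, if anything falls off the work surface, if the arm or the gripper's body presses on something with over 40 N, if the wrist force passes 120 N, or if a joint passes its speed limit or range.

### The arm

A 7-joint arm with a two-finger parallel gripper is mounted at the origin on a cart in front of the work surface, level with it; the furniture and walls round the work are solid. World frame = base frame: x ahead of the robot, y to its left, z up, the work surface at z = 0. Lengths are in m, angles in rad, forces in N, time in s.
With the tool pointing down it reaches from about 0.425 to 0.925 m from the base axis. Payload 6.8 kg.
Tool frame: the origin (TCP) lies midway between the tips of the shut fingers; the grasp point (between the pads) lies 19 mm behind it; y points along the fingers, z is the direction in which the jaws open and shut, and the axes are right-handed (so a half turn about y gives the same grasp; the last joint's range is limited). The gripper opens to 85 mm and grips with 20 to 120 N. Pads are 22 mm wide; open, the fingers measure 114 mm over their backs; the gripper's body (76 mm by 85 mm) begins 54 mm behind the grasp point. The pads swing forward as they close: fully open they stand 13 mm farther back than shut.
Start: joints at [1.205, 0.477, 0.022, 1.555, -0.011, 1.109, -0.083], TCP at [0.172, -0.653, 0.231] pointing down, gripper open.
Joint ranges: [-2.96, 2.96], [-0.34, 2.1], [-1.41, 1.46], [0.24, 2.44], [-1.37, 4.51], [0.17, 1.92], [-2.96, 2.96]. Speed limits (rad/s): [2.39, 2.39, 3.14, 3.14, 3.14, 3.14, 3.14].

### API

Orientations are given as a rotation vector (axis times angle).
In Python, from bench import r gives the robot as it stands.
- The arm moves only by the tool send_rows, never from a script. Its argument "rows" is text: rows parted by semicolons, each of 6 numbers parted by spaces: the shift along the world's x, y, z in m, then the turn, a rotation vector about the world's x, y, z in rad. A call has 1 to 20 rows; each row shifts and turns the commanded pose from where the row before left it; what a row does not reach is not made up. A row lasts 1/10 s, in which the tool goes at most 50 mm and 8.59 degrees, less where a joint would pass 70% of its speed; a pose out of reach is approached as far as the arm can. A call is refused whole if a number of a shift passes 0.05 or a number of a turn 0.15, either way. A call with a gripper value outside its range is refused whole. "grip" is the finger opening in m, from 0 to 0.0854, set as the call begins (left out, the last holds). The fingers move at their own pace and stop on an object; "grip_force" is the grip in N (left out, the last holds). Time passes only in rows, so rows that do not move let the fingers close. It gives the time, the measured TCP pose, the force and the opening at its end, in the units of the state.
- r.get_obs(): the state, without advancing time (a new reading comes with each control period).
- r.grab_frame(name): name is "side" or "top" or "wrist"; returns a dict with "pixels" (384x512x3 uint8, red, green, blue), "intrinsics" (3x3 intrinsics, pixels), "position" and "orientation" of the camera in the world. Camera axes: x right, y up, looking along -z (the intrinsics and any distortion apply to the point x, -y, -z); pixel columns grow to the right and rows downward; lengths in m; the calibration is good to about 2 mm. A picture is of the moment at which its call begins. There is no depth.
- r.hand_in(): hands the job in, once; it reports no verdict.
The state is a dict: "clock": time; "joints": joint angles; "qvel": joint speeds; "tau": joint torques, N m; "tcp_pos": TCP position; "orientation": TCP orientation; "contact_force": force on the tool from outside, world axes, zero at the start; "moment": the same for the moment, N m; "grip_width": finger opening in m.
Only numpy, scipy, OpenCV 4.12 (cv2) and the standard library are available. Lean on these libraries where they do the work, as an engineer would, in place of code of your own. Each camera call takes 0.05 s, during which the arm holds its last target.

## Working session

There is one attempt and no reset: what is moved stays moved. The work goes in short steps, Python scripts to look and compute and a tool call to move; the robot and the scene stay as the last step left them, time stands still between calls to the robot, and variables do not carry over. Pictures are saved under pics/ and viewed, and the job is handed in when it is done.

Besides the shell and the picture viewer there is one more tool, called after ">>>" as a command line: name --argument value ..., lists and objects as JSON in quotes. send_rows: Moves the arm, as the interface text tells. Its arguments: {"type":"object","properties":{"rows":{"type":"string"},"grip":{"type":"number"},"grip_force":{"type":"number"}},"required":["rows"]}

```bash
ls; mkdir -p pics; cat > h.py <<'E'
import numpy as np, cv2
from bench import r
from scipy.spatial.transform import Rotation as R
def cam(f):
    o=np.array(f["orientation"],float)
    M=o if o.shape==(3,3) else (R.from_rotvec(o).as_matrix() if o.size==3 else R.from_quat(o).as_matrix())
    return np.array(f["intrinsics"]),np.array(f["position"]),M
def ray(f,u,v):
    K,p,M=cam(f); d=np.linalg.solve(K,[u,v,1.]); return p,M@np.array([d[0],-d[1],-d[2]])
def onz(f,u,v,z):
    p,d=ray(f,u,v); return p+d*(z-p[2])/d[2]
def proj(f,P):
    K,p,M=cam(f); c=M.T@(np.array(P)-p); q=K@np.array([c[0],-c[1],-c[2]]); return q[:2]/q[2]
E
python3 - <<'E'
from h import *
import pickle
o=r.get_obs(); print(o)
for n in ("side","top","wrist"):
    f=r.grab_frame(n); pickle.dump(f,open(f"{n}0.pkl","wb")); print(n,f["position"],f["orientation"],f["intrinsics"],[k for k in f])
    cv2.imwrite(f"pics/{n}0.png",f["pixels"][:,:,::-1])
E
```

```text
pics
{'clock': 0.0, 'joints': array([ 1.20490837,  0.47780963,  0.02233241,  1.55646507, -0.01147229,
        1.10930396, -0.08306563]), 'qvel': array([-0.00044696, -0.00018955,  0.00148207,  0.00243723, -0.00029164,
       -0.00150289, -0.00089224]), 'tau': array([ 1.43109742e-05, -5.96446967e+01,  1.60806444e+00, -2.81193674e+01,
        1.25107021e-02,  9.48536064e-03, -1.00487844e-05]), 'tcp_pos': array([ 0.17191386, -0.65211872,  0.23031345]), 'orientation': array([-0.27062426,  2.08602805, -2.08221374]), 'contact_force': array([ 0.1722741 , -0.2159498 ,  0.87204452]), 'moment': array([-0.01345339,  0.03477174, -0.04168837]), 'grip_width': 0.08547561240357456}
side [ 0.96513254 -0.52673491  1.3675261 ] [0.48593542 0.16449766 0.59725773] [[499.08860571   0.         258.76040515]
 [  0.         499.08860571 188.88064117]
 [  0.           0.           1.        ]] ['pixels', 'intrinsics', 'position', 'orientation']
top [0.38952957 0.04054627 1.02982408] [ 0.14936314 -0.13319753 -1.56399354] [[359.38057406   0.         257.84877004]
 [  0.         359.38057406 192.35628938]
 [  0.           0.           1.        ]] ['pixels', 'intrinsics', 'position', 'orientation']
wrist [ 0.24653731 -0.63315456  0.37292868] [-0.26035304  0.20191481 -1.30266295] [[336.22712703   0.         259.94574752]
 [  0.         336.22712703 193.46205598]
 [  0.           0.           1.        ]] ['pixels', 'intrinsics', 'position', 'orientation']
```

View pics/side0.png

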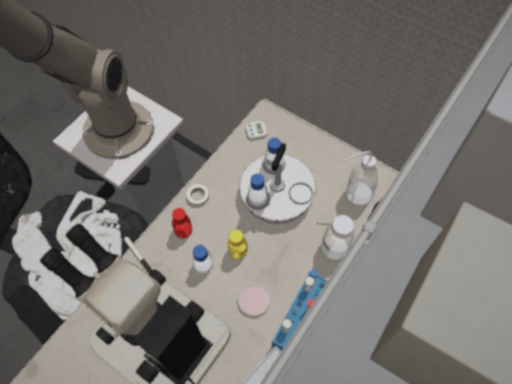

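View pics/top0.png

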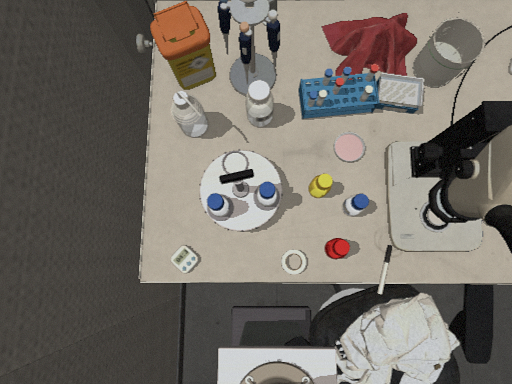

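View pics/wrist0.png

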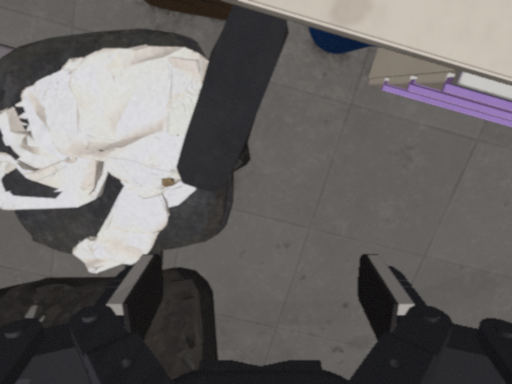

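The loose blue-capped bottle is at top (356,205) and side (202,258). The other two blue caps, at top (217,203) and (266,190), are clipped on the deck. Red (338,248) and yellow (321,185) are look-alikes. The white turntable with the black bar handle is at top (240,190), with its empty rim at (235,163). I'll enlarge to confirm and measure.

```bash
python3 - <<'E'
from h import *
import pickle
t=pickle.load(open("top0.pkl","rb")); s=pickle.load(open("side0.pkl","rb"))
a=cv2.resize(t["pixels"][125:275,180:400],None,fx=3.6,fy=3.6,interpolation=cv2.INTER_CUBIC)
cv2.imwrite("pics/topc.png",a[:,:,::-1])
a=cv2.resize(s["pixels"][120:280,160:340],None,fx=3.6,fy=3.6,interpolation=cv2.INTER_CUBIC)
cv2.imwrite("pics/sidec.png",a[:,:,::-1])
for f,n in((t,"top"),(s,"side")):
    hsv=cv2.cvtColor(f["pixels"],cv2.COLOR_RGB2HSV)
    m=cv2.inRange(hsv,(105,120,60),(130,255,255))
    k,l,st,c=cv2.connectedComponentsWithStats(m)
    for i in range(1,k):
        if st[i,4]>30: print(n,st[i],c[i], onz(f,*c[i],0.107).round(4),onz(f,*c[i],0.167).round(4))
E
```

```text
top [344  67   7   7  38] [346.76315789  70.42105263] [ 0.9016 -0.1953  0.107 ] [ 0.8683 -0.18    0.167 ]
top [325  69   7   8  43] [328.41860465  72.37209302] [ 0.8959 -0.1443  0.107 ] [ 0.8629 -0.1323  0.167 ]
top [309  91   8   8  52] [312.98076923  94.42307692] [ 0.8305 -0.1     0.107 ] [ 0.8019 -0.0909  0.167 ]
top [260 182  15  15 189] [266.86772487 189.33333333] [0.5655 0.0268 0.107 ] [0.5541 0.0277 0.167 ]
top [208 194  15  16 188] [214.90957447 200.97340426] [0.5345 0.162  0.107 ] [0.5251 0.1541 0.167 ]
top [352 194  17  15 186] [359.90322581 200.93010753] [ 0.5352 -0.2142  0.107 ] [ 0.5257 -0.1976  0.167 ]
side [269 139  12  14 131] [274.02290076 145.23664122] [0.5044 0.186  0.107 ] [0.5264 0.1521 0.167 ]
side [252 175  11  14 140] [257.05714286 181.51428571] [0.5353 0.0532 0.107 ] [0.5557 0.0256 0.167 ]
side [194 246  13  15 149] [199.81208054 252.8590604 ] [ 0.5363 -0.2162  0.107 ] [ 0.5568 -0.231   0.167 ]
```

View pics/topc.png

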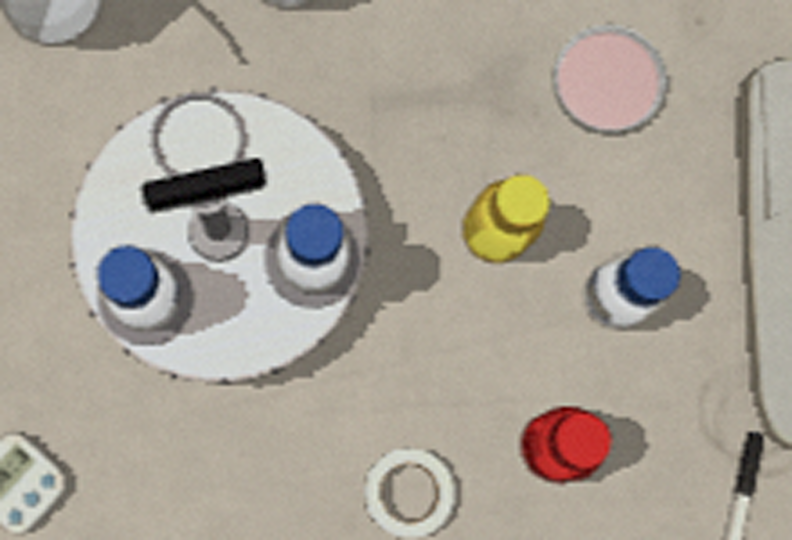

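View pics/sidec.png

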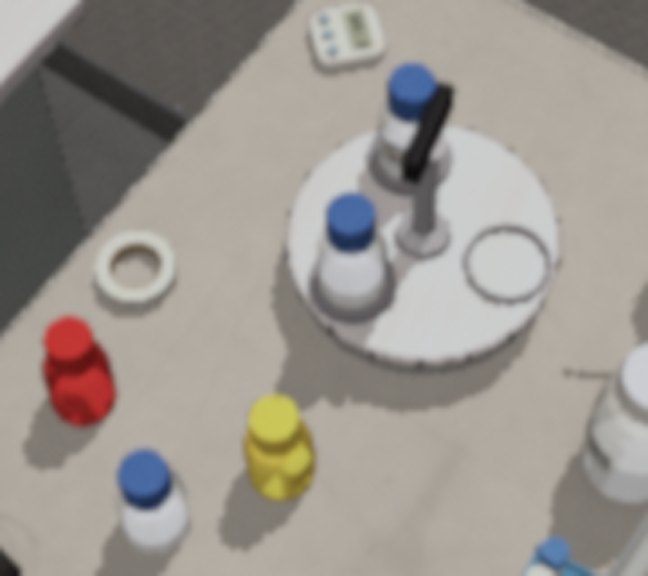

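```bash
python3 - <<'E'
from h import *
import pickle
t=pickle.load(open("top0.pkl","rb")); s=pickle.load(open("side0.pkl","rb"))
o=r.get_obs(); M=R.from_rotvec(o["orientation"]).as_matrix(); print(M.round(3))
# caps triangulated
def tri(a,b):
    p,d=ray(t,*a); q,e=ray(s,*b); d/=np.linalg.norm(d); e/=np.linalg.norm(e)
    k=np.linalg.lstsq(np.c_[d,-e],q-p,rcond=None)[0]; x=p+k[0]*d; y=q+k[1]*e
    return ((x+y)/2).round(4),round(np.linalg.norm(x-y)*1e3,1)
print("loose",tri((359.9,200.93),(199.81,252.86)))
print("A",tri((266.87,189.33),(257.06,181.51)))
print("B",tri((214.91,200.97),(274.02,145.24)))
# white deck ellipse
for f,n,box in((t,"top",(195,145,290,235)),(s,"side",(235,150,320,225))):
    hsv=cv2.cvtColor(f["pixels"],cv2.COLOR_RGB2HSV)
    # handle black
    g=f["pixels"].max(2); m=np.zeros_like(g); x0,y0,x1,y1=box; y0-=15
    m[y0:y1,x0:x1]=(g[y0:y1,x0:x1]<45)*255
    k,l,st,c=cv2.connectedComponentsWithStats(m)
    i=1+np.argmax(st[1:,4]); print(n,"handle",st[i],c[i],onz(f,*c[i],0.225).round(4))
    pts=np.argwhere(l==i)[:,::-1].astype(np.float32); print(cv2.minAreaRect(pts))
for n,(u,v) in dict(yellow=(318,190),red=(335,250),mic_fl=(392,248),mic_bl=(390,145),tape=(294,263),timer=(185,259),dish=(349,148),pen=(386,265),edge=(300,282),chair=(400,300)).items(): print(n,onz(t,u,v,0).round(3))
print("mic head", tri((505,170),(120,295)))
# project proposed rim
print("px empty top",proj(t,[.650,.115,.06]),"side",proj(s,[.650,.115,.06]))
E
```

```text
[[-0.967 -0.     0.255]
 [-0.255  0.001 -0.967]
 [ 0.    -1.    -0.001]]
loose (array([ 0.5355, -0.2153,  0.1039]), np.float64(0.6))
A (array([0.5546, 0.0275, 0.1633]), np.float64(0.4))
B (array([0.5254, 0.1543, 0.1637]), np.float64(0.7))
top handle [220 169  34  14 260] [236.48461538 175.91153846] [0.5743 0.0983 0.225 ]
((236.36837768554688, 176.12081909179688), (8.111331939697266, 33.1988410949707), 77.19573211669922)
side handle [272 145  13  25 123] [278.16260163 157.1300813 ] [0.5786 0.0937 0.225 ]
((278.1380920410156, 156.8592529296875), (5.229581832885742, 26.355022430419922), 21.250505447387695)
yellow [ 0.584 -0.124  0.   ]
red [ 0.412 -0.167  0.   ]
mic_fl [ 0.418 -0.328  0.   ]
mic_bl [ 0.72  -0.341  0.   ]
tape [ 0.375 -0.051  0.   ]
timer [0.385 0.257 0.   ]
dish [ 0.711 -0.219  0.   ]
pen [ 0.371 -0.308  0.   ]
edge [ 0.323 -0.067  0.   ]
chair [ 0.276 -0.341  0.   ]
mic head (array([ 0.5501, -0.4385,  0.3501]), np.float64(22.8))
px empty top [234.91739552 162.66680447] side [300.74737801 193.64418225]
```

>>> send_rows --rows "0.002 0.028 0.02 0 0 0;0.002 0.028 0.02 0 0 0;0.002 0.028 0.02 0 0 0;0.002 0.028 0.02 0 0 0;0.002 0.028 0.01 0 0 0;0.002 0.028 0.01 0 0 0;0.002 0.028 0 0 0 0;0.002 0.028 0 0 0 0;0.021 0.021 0 0 0 0;0.021 0.021 0 0 0 0;0.021 0.021 0 0 0 0;0.021 0.021 0 0 0 0;0.021 0.021 0 0 0 0;0.021 0.021 0 0 0 0;0.021 0.021 0 0 0 0" --grip 0.0854 --grip_force 40

```text
clock: 1.65
tcp_pos: [0.3356, -0.2807, 0.3312]
orientation: [-0.27, 2.084, -2.084]
contact_force: [0.7, -0.7, -0.6]
grip_width: 0.0852
```

>>> send_rows --rows "0.03 0.011 0 0 0 0;0.03 0.011 0 0 0 0;0.03 0.011 -0.01 0 0 0;0.03 0.011 -0.02 0 0 0;0.03 0.011 -0.02 0 0 0;0.03 0.011 -0.02 0 0 0;0.02 0 0 0 0 0;0 0 0 0 0 0;0 0 0 0 0 0"

```text
clock: 2.55
tcp_pos: [0.5347, -0.2158, 0.261]
orientation: [-0.271, 2.085, -2.084]
contact_force: [-0.0, -0.1, 0.2]
grip_width: 0.0854
```

```bash
python3 - <<'E'
from h import *
import pickle
o=r.get_obs(); print(o["joints"].round(3),o["tcp_pos"],o["contact_force"],o["moment"])
f=r.grab_frame("wrist"); pickle.dump(f,open("wrist1.pkl","wb"))
cv2.imwrite("pics/wrist1.png",f["pixels"][:,:,::-1])
hsv=cv2.cvtColor(f["pixels"],cv2.COLOR_RGB2HSV)
m=cv2.inRange(hsv,(105,120,60),(130,255,255))
k,l,st,c=cv2.connectedComponentsWithStats(m)
for i in range(1,k):
    if st[i,4]>100: print(st[i],c[i], onz(f,*c[i],0.107).round(4),onz(f,*c[i],0.115).round(4))
print(proj(f,[.5355,-.2153,.115]))
E
```

```text
[ 0.595  0.318 -0.399  1.74   0.136  1.112 -1.159] [ 0.5346783  -0.21581605  0.26098659] [-0.04027067 -0.11494262  0.17951246] [ 0.01640274 -0.00257866  0.03273411]
[ 238  149   43   46 1476] [259.12669377 172.32859079] [ 0.5376 -0.2148  0.107 ] [ 0.5396 -0.2143  0.115 ]
[259.08607227 176.94541475]
```

View pics/wrist1.png

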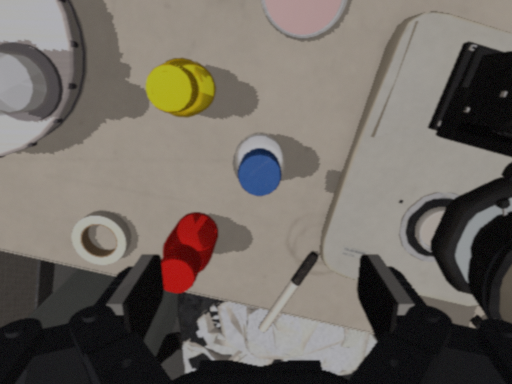

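>>> send_rows --rows "0.002 0.001 -0.03 0 0 0;0 0 -0.04 0 0 0;0 0 -0.04 0 0 0;0 0 -0.04 0 0 0;0 0 -0.03 0 0 0;0 0 -0.02 0 0 0;0 0 -0.012 0 0 0;0 0 0 0 0 0;0 0 0 0 0 0"

```text
clock: 3.5
tcp_pos: [0.5375, -0.2152, 0.0504]
orientation: [-0.268, 2.083, -2.085]
contact_force: [0.6, -0.1, 1.3]
grip_width: 0.0853
```

>>> send_rows --rows "0 0 0 0 0 0;0 0 0 0 0 0;0 0 0 0 0 0;0 0 0 0 0 0;0 0 0 0 0 0;0 0 0 0 0 0;0 0 0 0 0 0;0 0 0 0 0 0" --grip 0.03 --grip_force 40

```text
clock: 4.3
tcp_pos: [0.538, -0.215, 0.0508]
orientation: [-0.268, 2.082, -2.085]
contact_force: [-1.1, 0.7, 6.4]
grip_width: 0.0519
```

```bash
python3 - <<'E'
from h import *
o=r.get_obs(); print(o["joints"].round(3),o["tcp_pos"],o["contact_force"],o["grip_width"])
f=r.grab_frame("wrist");a=f["pixels"]
f=r.grab_frame("side"); b=cv2.resize(f["pixels"][180:310,120:270],(512,444))
cv2.imwrite("pics/g1.png",np.hstack([cv2.resize(a,(400,300)),cv2.resize(b,(346,300))])[:,:,::-1])
E
```

```text
[ 0.53   0.572 -0.335  1.906  0.279  0.706 -1.282] [ 0.53800529 -0.21503612  0.05084962] [-1.11384905  0.73158156  6.38333234] 0.05191625587406838
```

View pics/g1.png

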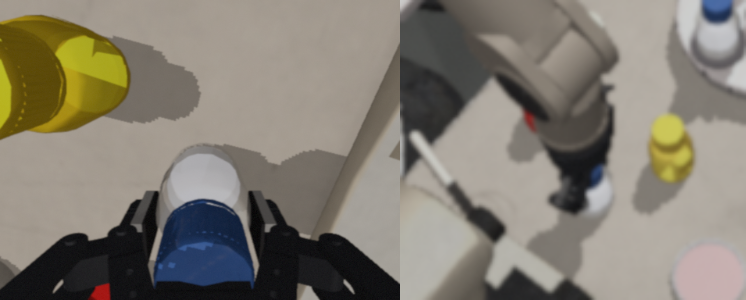

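Finger width is 52 mm against a 56 mm body, and the pads are being pushed up, so they sit on the shoulder. I'll reopen, go lower and regrip.

>>> send_rows --rows "0 0 0 0 0 0;0 0 0 0 0 0;0 0 0 0 0 0;0 0 -0.003 0 0 0;0 0 -0.003 0 0 0;0 0 0 0 0 0" --grip 0.075

```text
clock: 5.0
tcp_pos: [0.5366, -0.2146, 0.0426]
orientation: [-0.271, 2.085, -2.084]
contact_force: [-0.1, 0.7, 0.4]
grip_width: 0.0748
```

>>> send_rows --rows "0 0 0 0 0 0;0 0 0 0 0 0;0 0 0 0 0 0;0 0 0 0 0 0;0 0 0 0 0 0;0 0 0 0 0 0" --grip 0.03 --grip_force 40

```text
clock: 5.6
tcp_pos: [0.5375, -0.2148, 0.0437]
orientation: [-0.269, 2.083, -2.084]
contact_force: [-0.7, -0.5, 4.8]
grip_width: 0.0524
```

```bash
python3 - <<'E'
from h import *
o=r.get_obs(); print(o["joints"].round(3),o["tcp_pos"],o["contact_force"],o["grip_width"])
f=r.grab_frame("wrist");a=f["pixels"]
cv2.imwrite("pics/g2.png",a[:,:,::-1])
E
```

```text
[ 0.527  0.583 -0.331  1.91   0.284  0.694 -1.287] [ 0.53746302 -0.21482221  0.04365505] [-0.6608448  -0.51722926  4.76494456] 0.05240321379616032
```

View pics/g2.png

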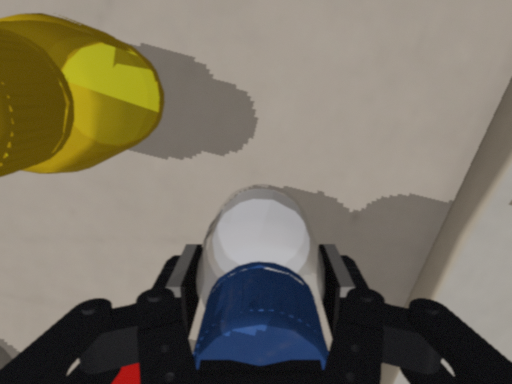

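>>> send_rows --rows "0 0 0.005 0 0 0;0 0 0.01 0 0 0;0 0 0.015 0 0 0;0 0 0 0 0 0;0 0 0 0 0 0"

```text
clock: 6.15
tcp_pos: [0.5375, -0.2149, 0.0741]
orientation: [-0.269, 2.083, -2.084]
contact_force: [0.1, -0.4, -3.0]
grip_width: 0.0525
```

```bash
python3 - <<'E'
from h import *
o=r.get_obs(); print(o["joints"].round(3),o["tcp_pos"],o["contact_force"],o["grip_width"])
f=r.grab_frame("wrist");a=f["pixels"]
f=r.grab_frame("side"); b=cv2.resize(f["pixels"][180:310,120:270],(346,300))
cv2.imwrite("pics/g3.png",np.hstack([cv2.resize(a,(400,300)),b])[:,:,::-1])
E
```

```text
[ 0.541  0.539 -0.348  1.896  0.26   0.749 -1.267] [ 0.53748989 -0.21488901  0.074083  ] [ 0.05451648 -0.39816077 -3.00885894] 0.05250965038035486
```

View pics/g3.png

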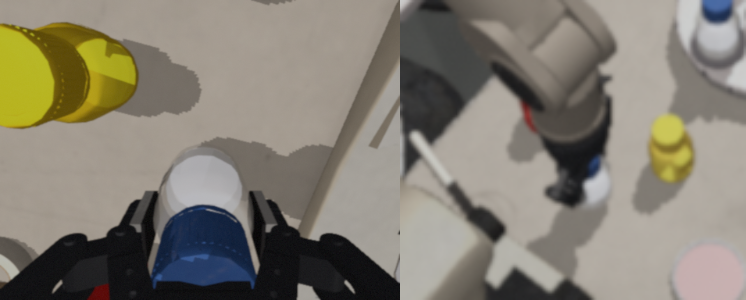

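>>> send_rows --rows "0.01 0 0.02 0 0 0;0.02 0 0.03 0 0 0;0.02 0.005 0.03 0 0 0;0.02 0.015 0.02 0 0 0;0.02 0.03 0.01 0 0 0;0.02 0.04 0 0 0 0;0 0.04 0 0 0 0;0 0.04 0 0 0 0;0 0.04 0 0 0 0;0 0.04 0 0 0 0;0 0.04 0 0 0 0;0 0.025 0 0 0 0;0 0.012 0 0 0 0;0 0 0 0 0 0;0 0 0 0 0 0"

```text
clock: 7.75
tcp_pos: [0.6472, 0.1101, 0.1828]
orientation: [-0.269, 2.084, -2.087]
contact_force: [-0.7, -0.9, -3.0]
grip_width: 0.0527
```

```bash
python3 - <<'E'
from h import *
import pickle
o=r.get_obs(); print(o["joints"].round(3),o["tcp_pos"],o["contact_force"],o["grip_width"])
for n in("wrist","side","top"):
    f=r.grab_frame(n); pickle.dump(f,open(n+"2.pkl","wb"))
    a=f["pixels"]
    if n=="side": a=cv2.resize(a[110:230,220:350],None,fx=4.5,fy=4.5,interpolation=2)
    if n=="top": a=cv2.resize(a[120:240,180:320],None,fx=4.5,fy=4.5,interpolation=2)
    cv2.imwrite(f"pics/{n}2.png",a[:,:,::-1])
E
```

```text
[ 0.038  0.528 -0.426  1.625  0.245  1.043 -1.775] [0.64720216 0.11006727 0.18277214] [-0.69774495 -0.85644128 -2.95348051] 0.05266558082816321
```

View pics/wrist2.png

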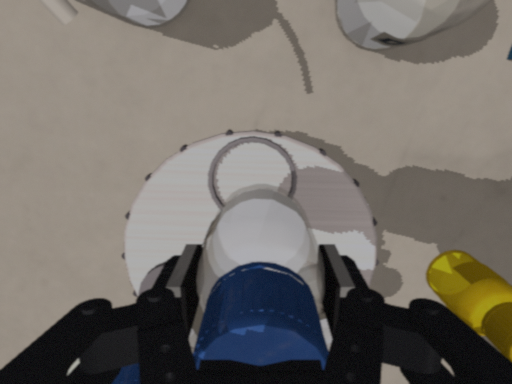

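View pics/side2.png

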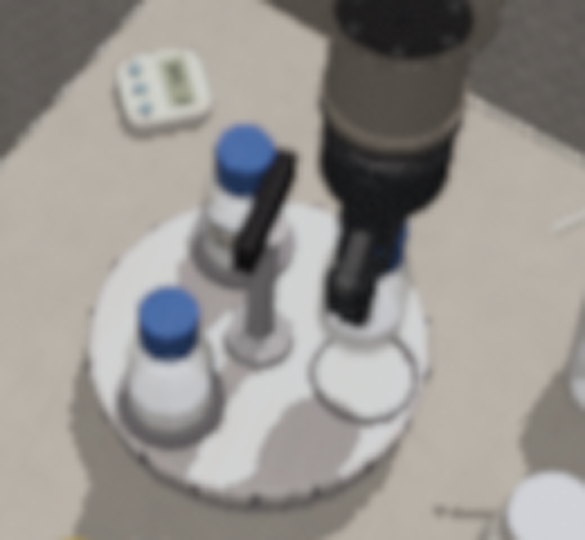

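View pics/top2.png

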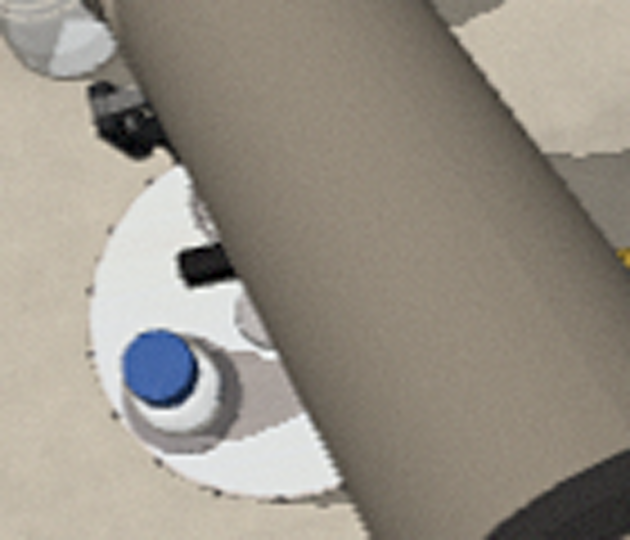

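```bash
python3 - <<'E'
from h import *
import pickle
w=pickle.load(open("wrist2.pkl","rb")); t=pickle.load(open("top0.pkl","rb")); s=pickle.load(open("side0.pkl","rb"))
for n,pts in dict(L=(209,180),R=(298,180),T=(252,137)).items(): print(n,onz(w,*pts,.062).round(4))
# deck ellipse edges in wrist; 
th=np.linspace(0,2*np.pi,73)
def circ(c,rad,z): return [[c[0]+rad*np.cos(a),c[1]+rad*np.sin(a),z] for a in th]
im=w["pixels"].copy(); im=cv2.resize(im,None,fx=2,fy=2,interpolation=2)
def draw(im,f,c,rad,z,col,ox=0,oy=0,k=2):
    p=np.array([(proj(f,q)-[ox,oy]+.5)*k-.5 for q in circ(c,rad,z)]); cv2.polylines(im,[np.round(p).astype(int)],True,col,1)
E=(.650,.115); A=(.577,.098)
draw(im,w,E,.0365,.062,(255,0,0)); draw(im,w,A,.115,.055,(255,0,0))
o=r.get_obs(); c=o["tcp_pos"]
draw(im,w,c[:2],.028,.139,(0,255,0))
cv2.imwrite("pics/w2d.png",im[200:760,200:800][:,:,::-1])
a=cv2.resize(t["pixels"][140:240,190:290],None,fx=6,fy=6,interpolation=2); draw(a,t,E,.0365,.062,(255,0,0),190,140,6); draw(a,t,A,.115,.055,(255,0,0),190,140,6)
cv2.imwrite("pics/t0d.png",a[:,:,::-1])
a=cv2.resize(s["pixels"][140:230,230:330],None,fx=6,fy=6,interpolation=2); draw(a,s,E,.0365,.062,(255,0,0),230,140,6); draw(a,s,A,.115,.055,(255,0,0),230,140,6)
cv2.imwrite("pics/s0d.png",a[:,:,::-1])
E
```

```text
L [0.6418 0.1506 0.062 ]
R [0.66   0.0808 0.062 ]
T [0.6843 0.1254 0.062 ]
```

View pics/w2d.png

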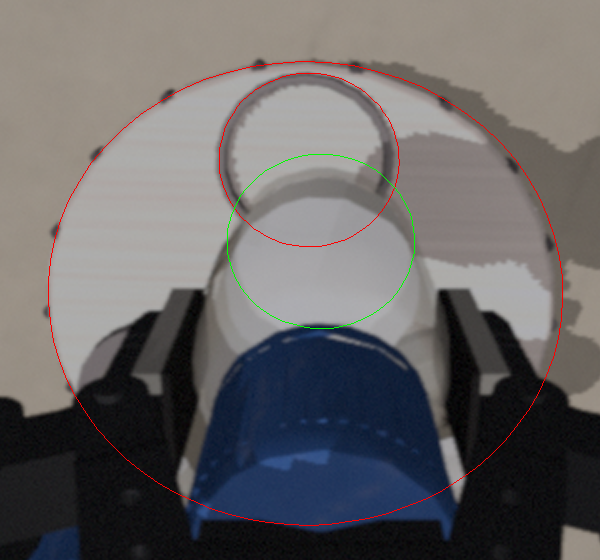

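View pics/t0d.png

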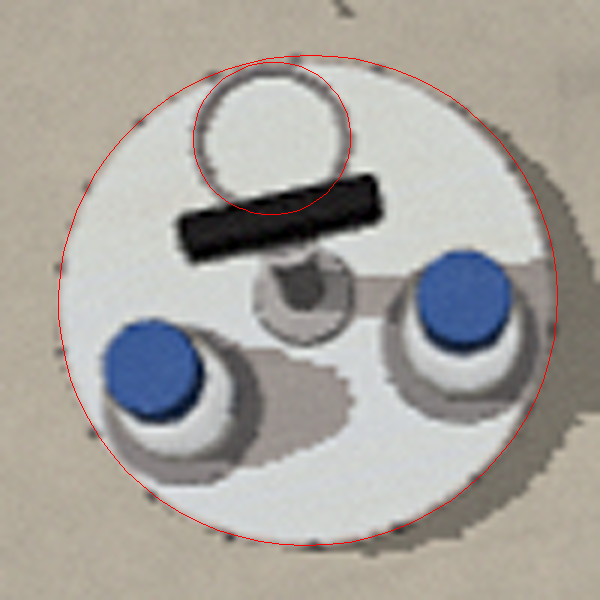

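View pics/s0d.png

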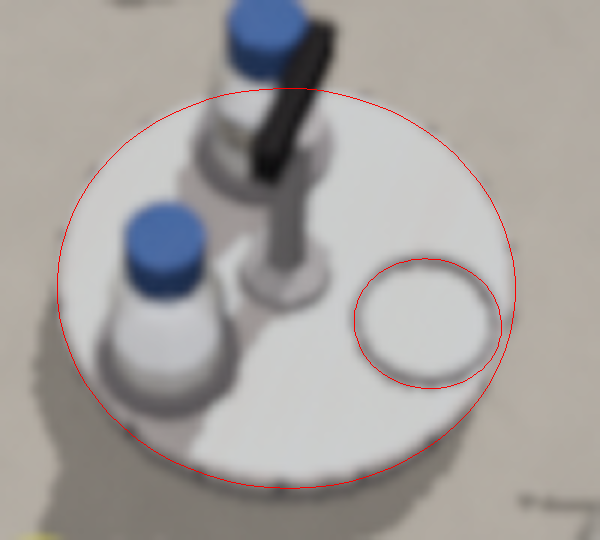

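```bash
python3 - <<'E'
from h import *
import pickle
w=pickle.load(open("wrist1.pkl","rb")); s2=pickle.load(open("side2.pkl","rb"));s=pickle.load(open("side0.pkl","rb"))
th=np.linspace(0,2*np.pi,73)
def draw(im,f,c,rad,z,col,ox=0,oy=0,k=2):
    p=np.array([(proj(f,[c[0]+rad*np.cos(a),c[1]+rad*np.sin(a),z])-[ox,oy]+.5)*k-.5 for a in th]); cv2.polylines(im,[np.round(p).astype(int)],True,col,1)
def crop(f,x0,y0,x1,y1,k): return cv2.resize(f["pixels"][y0:y1,x0:x1],None,fx=k,fy=k,interpolation=2)
B=(.5375,-.2148)
a=crop(w,210,110,310,210,5)
b=a.copy()
for rr,z,c in((.028,0.003,(255,0,0)),(.0195,.115,(0,255,0)),(.0195,.095,(255,255,0))): draw(a,w,B,rr,z,c,210,110,5)
b=crop(s,170,230,235,290,8)
for rr,z,c in((.028,0.003,(255,0,0)),(.0195,.115,(0,255,0)),(.0195,.095,(255,255,0))): draw(b,s,B,rr,z,c,170,230,8)
cv2.imwrite("pics/cal1.png",a[:,:,::-1]); cv2.imwrite("pics/cal2.png",b[:,:,::-1])
c=r.get_obs()["tcp_pos"]; a=crop(s2,275,145,330,210,8)
for rr,z,col in((.028,c[2]-.0437+.003,(255,0,0)),(.0195,c[2]-.0437+.115,(0,255,0))): draw(a,s2,c,rr,z,col,275,145,8)
draw(a,s2,(.649,.1148),.0365,.062,(0,0,255),275,145,8)
cv2.imwrite("pics/cal3.png",a[:,:,::-1])
E
```

```text
(no output)
```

View pics/cal1.png

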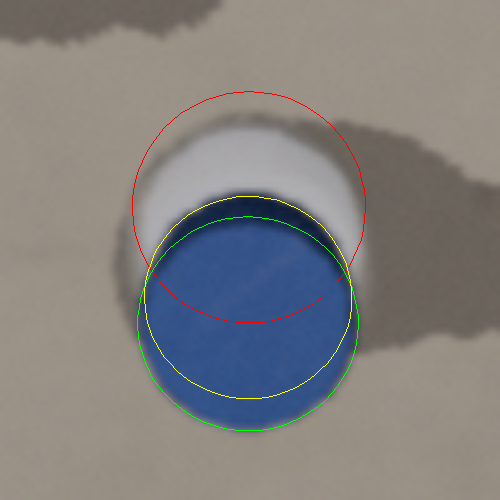

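View pics/cal2.png

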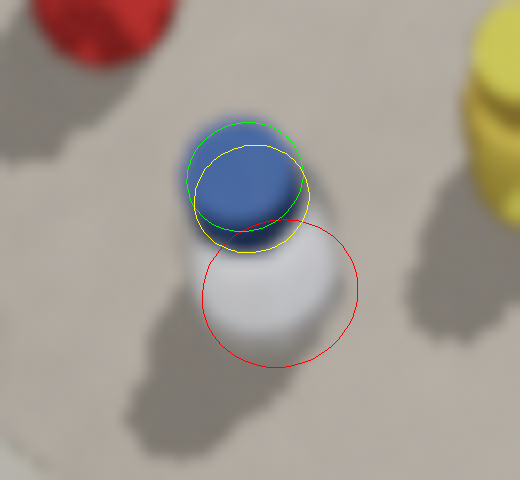

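View pics/cal3.png

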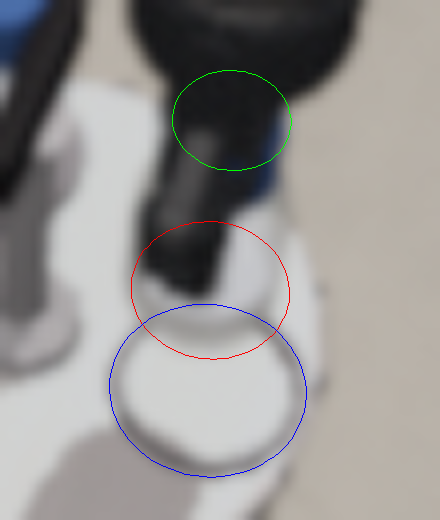

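Overlays of the measured axis, rim and cap all agree to about 1 mm. The remaining shift is small: +2.5 mm in x and +5 mm in y, then down.

>>> send_rows --rows "0.0025 0.005 0 0 0 0;0 0 -0.01 0 0 0;0 0 -0.02 0 0 0;0 0 -0.02 0 0 0;0 0 -0.01 0 0 0;0 0 -0.004 0 0 0;0 0 0 0 0 0;0 0 0 0 0 0"

```text
clock: 8.7
tcp_pos: [0.6502, 0.1176, 0.1201]
orientation: [-0.269, 2.084, -2.083]
contact_force: [0.4, 0.1, -1.5]
grip_width: 0.0526
```

```bash
python3 - <<'E'
from h import *
import pickle
o=r.get_obs(); print(o["joints"].round(3),o["tcp_pos"],o["contact_force"],o["moment"],o["grip_width"])
w=r.grab_frame("wrist"); s=r.grab_frame("side")
a=w["pixels"]; b=cv2.resize(s["pixels"][140:220,255:340],(400,376),interpolation=2)
cv2.imwrite("pics/p1.png",np.hstack([cv2.resize(a[84:,100:440],(400,353)),b[:353]])[:,:,::-1])
E
```

```text
[ 0.015  0.6   -0.409  1.664  0.283  0.935 -1.811] [0.65019217 0.11755704 0.1201423 ] [ 0.35631347  0.08147229 -1.50459247] [-0.01756267 -0.01826008 -0.04662582] 0.05262012859379847
```

View pics/p1.png

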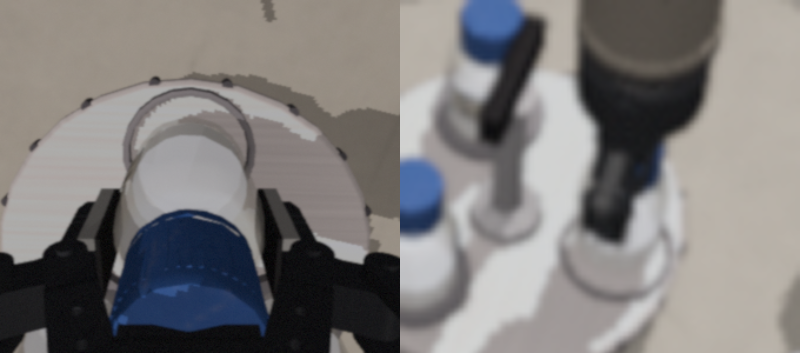

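>>> send_rows --rows "-0.0005 -0.0025 0 0 0 0;0 0 -0.006 0 0 0;0 0 -0.005 0 0 0;0 0 0 0 0 0;0 0 0 0 0 0"

```text
clock: 9.3
tcp_pos: [0.6489, 0.1148, 0.1079]
orientation: [-0.271, 2.084, -2.084]
contact_force: [-0.7, 0.8, -1.9]
grip_width: 0.0525
```

```bash
python3 - <<'E'
from h import *
o=r.get_obs(); print(o["tcp_pos"],o["contact_force"],o["moment"],o["grip_width"])
w=r.grab_frame("wrist"); s=r.grab_frame("side")
a=w["pixels"]; b=cv2.resize(s["pixels"][140:220,255:340],(400,376),interpolation=2)
cv2.imwrite("pics/p2.png",np.hstack([cv2.resize(a[84:,100:440],(400,353)),b[:353]])[:,:,::-1])
E
```

```text
[0.64886037 0.11484727 0.10790989] [-0.66185925  0.82791119 -1.90419405] [-0.05584183 -0.00976901 -0.00010649] 0.05245111360040223
```

View pics/p2.png

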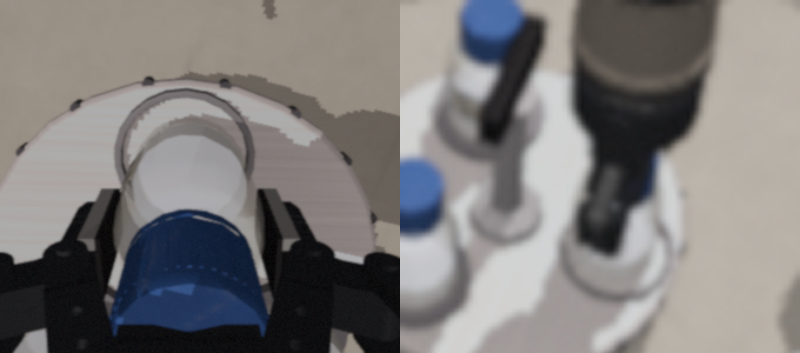

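>>> send_rows --rows "0 0.0015 0 0 0 0;0 0 -0.003 0 0 0;0 0 -0.002 0 0 0;0 0 0 0 0 0;0 0 0 0 0 0"

```text
clock: 9.9
tcp_pos: [0.649, 0.1162, 0.1031]
orientation: [-0.27, 2.084, -2.084]
contact_force: [0.5, -0.8, -2.1]
grip_width: 0.0527
```

>>> send_rows --rows "0 0 -0.002 0 0 0;0 0 0 0 0 0;0 0 0 0 0 0"

```text
clock: 10.2
tcp_pos: [0.6491, 0.1163, 0.1013]
orientation: [-0.27, 2.084, -2.084]
contact_force: [-0.2, 0.4, -1.5]
grip_width: 0.0524
```

>>> send_rows --rows "0 0 -0.0015 0 0 0;0 0 0 0 0 0;0 0 0 0 0 0"

```text
clock: 10.5
tcp_pos: [0.6491, 0.1163, 0.0998]
orientation: [-0.27, 2.084, -2.084]
contact_force: [-0.2, -1.2, -2.0]
grip_width: 0.0525
```

>>> send_rows --rows "0 0 -0.0015 0 0 0;0 0 0 0 0 0;0 0 0 0 0 0"

```text
clock: 10.8
tcp_pos: [0.6495, 0.1164, 0.0987]
orientation: [-0.269, 2.084, -2.084]
contact_force: [-0.4, -0.2, 0.5]
grip_width: 0.0528
```

```bash
python3 - <<'E'
from h import *
o=r.get_obs(); print(o["tcp_pos"],o["contact_force"],o["moment"],o["grip_width"])
w=r.grab_frame("wrist"); s=r.grab_frame("side")
a=w["pixels"]; b=cv2.resize(s["pixels"][140:220,255:340],(400,376),interpolation=2)
cv2.imwrite("pics/p3.png",np.hstack([cv2.resize(a[84:,100:440],(400,353)),b[:353]])[:,:,::-1])
E
```

```text
[0.649499   0.11637686 0.09872549] [-0.36908234 -0.21929307  0.46877618] [-0.01746965  0.00740658  0.02203131] 0.05283510501851031
```

View pics/p3.png

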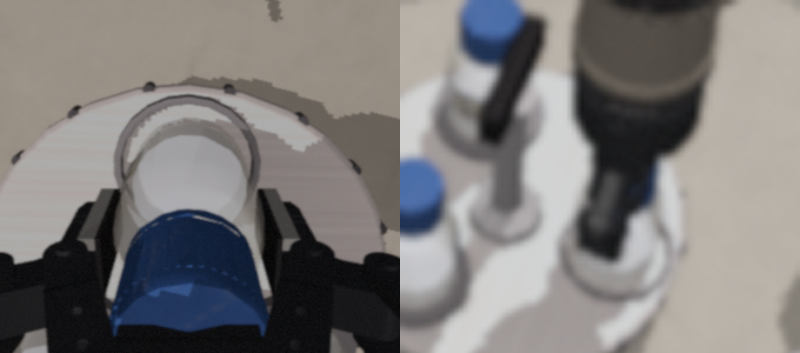

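Contact comes at exactly the expected deck height (TCP 0.0987; resting on the rim would give about 0.106). The foot is inside the rim, so I'll release.

>>> send_rows --rows "0 0 -0.0005 0 0 0;0 0 0 0 0 0;0 0 0 0 0 0;0 0 0 0 0 0;0 0 0 0 0 0;0 0 0 0 0 0" --grip 0.08

```text
clock: 11.5
tcp_pos: [0.6491, 0.1163, 0.0978]
orientation: [-0.27, 2.084, -2.084]
contact_force: [-0.7, -0.3, -0.7]
grip_width: 0.08
```

>>> send_rows --rows "0 0 0.005 0 0 0;0 0 0.01 0 0 0;0 0 0.02 0 0 0;0 0 0.03 0 0 0;0 0 0.03 0 0 0;0 0 0.03 0 0 0;0 0 0.03 0 0 0;0 0 0.03 0 0 0;0 0 0.02 0 0 0;0 0 0 0 0 0" --grip 0.08

```text
clock: 12.5
tcp_pos: [0.6507, 0.1171, 0.3077]
orientation: [-0.262, 2.082, -2.08]
contact_force: [-0.1, 0.7, 1.0]
grip_width: 0.0799
```

```bash
python3 - <<'E'
from h import *
import pickle
o=r.get_obs(); print(o["tcp_pos"],o["contact_force"],o["moment"],o["grip_width"],o["joints"].round(3))
w=r.grab_frame("wrist"); s=r.grab_frame("side"); t=r.grab_frame("top")
for n,f in(("w",w),("s",s),("t",t)): pickle.dump(f,open(n+"3.pkl","wb"))
a=w["pixels"]; b=cv2.resize(s["pixels"][130:230,235:335],(384,384),interpolation=2)
cv2.imwrite("pics/p4.png",np.hstack([cv2.resize(a,(416,312)),cv2.resize(b,(312,312))])[:,:,::-1])
E
```

```text
[0.6506641  0.11710274 0.30767636] [-0.11562884  0.65290387  1.00212127] [-0.00645242  0.03495371  0.01191482] 0.07994361897788692 [ 0.043  0.432 -0.448  1.48   0.192  1.266 -1.738]
```

View pics/p4.png

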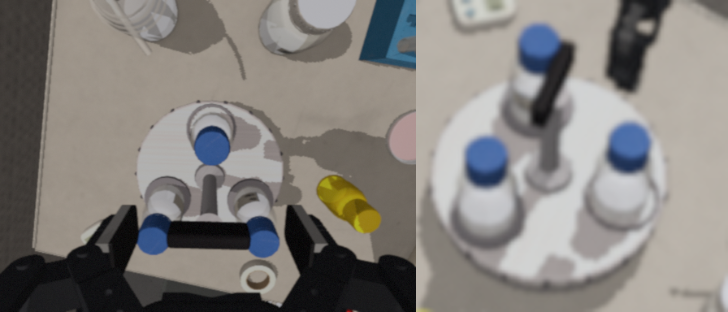

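>>> send_rows --rows "-0.01 -0.002 0 0 0 0.14;-0.01 -0.002 0 0 0 0.14;-0.01 -0.002 0 0 0 0.14;-0.01 -0.002 0 0 0 0.14;-0.01 -0.002 0 0 0 0.14;-0.01 -0.002 0 0 0 0.14;-0.007 -0.003 0 0 0 0.14;-0.007 -0.0045 0 0 0 0.14;0 0 0 0 0 0.14;0 0 0 0 0 0.14;0 0 0 0 0 0.14;0 0 0 0 0 0;0 0 0 0 0 0" --grip 0.06

```text
clock: 13.95
tcp_pos: [0.5746, 0.0965, 0.3019]
orientation: [-1.308, 1.044, -1.042]
contact_force: [0.9, 0.1, 0.0]
grip_width: 0.0598
```

```bash
python3 - <<'E'
from h import *
import pickle
o=r.get_obs(); print(o["tcp_pos"],o["contact_force"],o["moment"],o["grip_width"],o["joints"].round(3))
M=R.from_rotvec(o["orientation"]).as_matrix(); print(M.round(3), "jaw ang",np.arctan2(M[1,2],M[0,2]))
w=r.grab_frame("wrist"); s=r.grab_frame("side"); t=r.grab_frame("top")
for n,f in(("w",w),("s",s),("t",t)): pickle.dump(f,open(n+"4.pkl","wb"))
for n in "ws":
    f=pickle.load(open(n+"4.pkl","rb"))
    hsv=cv2.cvtColor(f["pixels"],cv2.COLOR_RGB2HSV)
    m=cv2.inRange(hsv,(105,120,60),(130,255,255))
    k,l,st,c=cv2.connectedComponentsWithStats(m)
    for i in range(1,k):
        if st[i,4]>100: print(n,c[i], onz(f,*c[i],0.167).round(4))
b=cv2.resize(s["pixels"][130:230,235:335],(312,312),interpolation=2)
cv2.imwrite("pics/p5.png",np.hstack([cv2.resize(w["pixels"],(416,312)),b])[:,:,::-1])
print(proj(w,[.5765,.0975,.23]),proj(t,[.5765,.0975,.23]))
E
```

```text
[0.57462866 0.09654549 0.30185793] [0.87292048 0.12952871 0.02743307] [-0.03080517 -0.02397652 -0.03311387] 0.05983545694567979 [ 0.317  0.36  -0.761  1.656  0.26   1.232 -0.276]
[[ 0.221 -0.002  0.975]
 [-0.975 -0.     0.221]
 [-0.    -1.    -0.002]] jaw ang 0.22327791361209295
w [215.56272401  98.22375832] [0.5248 0.1551 0.167 ]
w [348.51178451 175.26430976] [0.6466 0.118  0.167 ]
w [222.41804245 243.65742925] [0.554  0.0314 0.167 ]
s [273.97692308 145.23076923] [0.5263 0.152  0.167 ]
s [302.78832117 176.94160584] [0.6518 0.1102 0.167 ]
s [257.12318841 181.46376812] [0.5558 0.0258 0.167 ]
[263.39298829 205.07268807] [236.68694902 174.47904097]
```

View pics/p5.png

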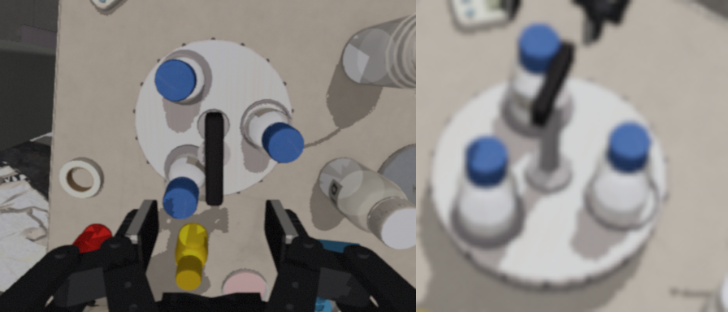

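>>> send_rows --rows "0.002 0.001 -0.02 0 0 0;0 0 -0.03 0 0 0;0 0 -0.025 0 0 0;0 0 -0.015 0 0 0;0 0 -0.006 0 0 0;0 0 0 0 0 0;0 0 0 0 0 0" --grip 0.06

```text
clock: 14.8
tcp_pos: [0.5778, 0.0982, 0.2079]
orientation: [-1.307, 1.039, -1.041]
contact_force: [1.7, 0.4, 0.0]
grip_width: 0.0603
```

>>> send_rows --rows "0 0 0 0 0 0;0 0 0 0 0 0;0 0 0 0 0 0;0 0 0 0 0 0;0 0 0 0 0 0;0 0 0 0 0 0;0 0 0 0 0 0;0 0 0 0 0 0" --grip 0.0 --grip_force 40

```text
clock: 15.6
tcp_pos: [0.5767, 0.0977, 0.2075]
orientation: [-1.309, 1.041, -1.041]
contact_force: [-2.6, -1.7, 5.6]
grip_width: 0.0149
```

```bash
cat > st.py <<'E'
from h import *
o=r.get_obs(); M=R.from_rotvec(o["orientation"]).as_matrix()
print(round(o["clock"],2),"tcp",o["tcp_pos"].round(4),"F",o["contact_force"].round(1),"M",o["moment"].round(3),"w",round(o["grip_width"],4),"jaw",round(np.arctan2(M[1,2],M[0,2]),3),"tilt",M[:,1].round(3),"q",o["joints"].round(2),"tau",o["tau"].round(2))
E
python3 st.py
```

```text
15.6 tcp [0.5767 0.0977 0.2075] F [-2.6 -1.7  5.6] M [-0.247  0.763 -0.009] w 0.0149 jaw 0.227 tilt [-0.    -0.001 -1.   ] q [ 0.28  0.45 -0.73  1.76  0.34  1.06 -0.34] tau [-3.500e-01 -4.679e+01 -7.600e+00 -2.572e+01  2.700e-01 -1.180e+00
 -1.000e-02]
```

>>> send_rows --rows "0 0 0 0 0 0.025;0 0 0 0 0 0.025;0 0 0 0 0 0;0 0 0 0 0 0"

```text
clock: 16.0
tcp_pos: [0.5769, 0.0977, 0.2075]
orientation: [-1.328, 1.003, -1.003]
contact_force: [-3.0, -1.4, 5.4]
grip_width: 0.0148
```

```bash
python3 st.py
```

```text
16.0 tcp [0.5769 0.0977 0.2075] F [-3.  -1.4  5.4] M [-0.203  0.703  0.004] w 0.0148 jaw 0.277 tilt [-0.    -0.001 -1.   ] q [ 0.29  0.45 -0.74  1.76  0.34  1.06 -0.29] tau [-2.700e-01 -4.692e+01 -7.770e+00 -2.558e+01  2.200e-01 -1.030e+00
 -2.000e-02]
```

>>> send_rows --rows "0 0 0 0 0 0.025;0 0 0 0 0 0.025;0 0 0 0 0 0;0 0 0 0 0 0"

```text
clock: 16.4
tcp_pos: [0.577, 0.0978, 0.2075]
orientation: [-1.347, 0.965, -0.965]
contact_force: [-1.7, -1.1, 6.4]
grip_width: 0.0149
```

```bash
python3 st.py
```

```text
16.4 tcp [0.577  0.0978 0.2075] F [-1.7 -1.1  6.4] M [-0.17   0.648  0.013] w 0.0149 jaw 0.327 tilt [ 0. -0. -1.] q [ 0.3   0.46 -0.75  1.76  0.35  1.06 -0.25] tau [-2.500e-01 -4.691e+01 -7.920e+00 -2.539e+01  2.000e-01 -9.400e-01
 -2.000e-02]
```

>>> send_rows --rows "0 0 0 0 0 0.025;0 0 0 0 0 0.025;0 0 0 0 0 0;0 0 0 0 0 0"

```text
clock: 16.8
tcp_pos: [0.5771, 0.0978, 0.2075]
orientation: [-1.364, 0.927, -0.927]
contact_force: [-3.0, -0.7, 5.6]
grip_width: 0.0154
```

```bash
python3 st.py
```

```text
16.8 tcp [0.5771 0.0978 0.2075] F [-3.  -0.7  5.6] M [-0.192  0.573 -0.032] w 0.0154 jaw 0.377 tilt [ 0. -0. -1.] q [ 0.31  0.46 -0.76  1.76  0.36  1.07 -0.2 ] tau [-2.100e-01 -4.691e+01 -8.060e+00 -2.520e+01  1.800e-01 -8.500e-01
 -2.000e-02]
```

```bash
cat > st.py <<'E'
from h import *
o=r.get_obs(); M=R.from_rotvec(o["orientation"]).as_matrix()
print(round(o["clock"],2),"tcp",o["tcp_pos"].round(4),"F",o["contact_force"].round(1),"Mz",o["moment"].round(3)[2],"w",round(o["grip_width"],4),"jaw",round(np.arctan2(M[1,2],M[0,2]),3),"q7",o["joints"].round(3)[6],"tau7",round(o["tau"][6],4))
E
python3 st.py; python3 - <<'E'
from h import *
s=r.grab_frame("side")
b=cv2.resize(s["pixels"][120:240,215:345],None,fx=4,fy=4,interpolation=2); cv2.imwrite("pics/h1.png",b[:,:,::-1])
E
```

```text
16.8 tcp [0.5771 0.0978 0.2075] F [-3.  -0.7  5.6] Mz -0.032 w 0.0154 jaw 0.377 q7 -0.204 tau7 -0.0216
```

View pics/h1.png

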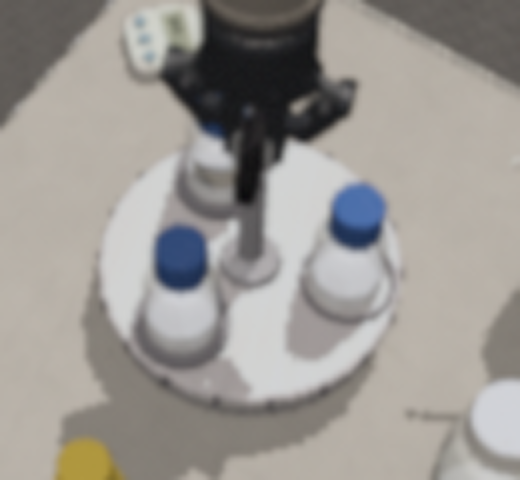

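>>> send_rows --rows "0 0 0 0 0 0.025;0 0 0 0 0 0.025;0 0 0 0 0 0;0 0 0 0 0 0"

```text
clock: 17.25
tcp_pos: [0.5772, 0.0979, 0.2075]
orientation: [-1.381, 0.888, -0.889]
contact_force: [-2.2, -0.8, 5.4]
grip_width: 0.0152
```

```bash
python3 st.py
```

```text
17.25 tcp [0.5772 0.0979 0.2075] F [-2.2 -0.8  5.4] Mz -0.015 w 0.0152 jaw 0.427 q7 -0.159 tau7 -0.0207
```

>>> send_rows --rows "0 0 0 0 0 0.025;0 0 0 0 0 0.025;0 0 0 0 0 0;0 0 0 0 0 0"

```text
clock: 17.65
tcp_pos: [0.5774, 0.0979, 0.2075]
orientation: [-1.398, 0.85, -0.851]
contact_force: [-1.8, 0.3, 5.4]
grip_width: 0.0149
```

```bash
python3 st.py
```

```text
17.65 tcp [0.5774 0.0979 0.2075] F [-1.8  0.3  5.4] Mz 0.023 w 0.0149 jaw 0.478 q7 -0.114 tau7 -0.0194
```

>>> send_rows --rows "0 0 0 0 0 0.025;0 0 0 0 0 0.025;0 0 0 0 0 0;0 0 0 0 0 0"

```text
clock: 18.05
tcp_pos: [0.5775, 0.0979, 0.2075]
orientation: [-1.413, 0.811, -0.813]
contact_force: [-1.7, -0.5, 6.1]
grip_width: 0.0151
```

```bash
python3 st.py
```

```text
18.05 tcp [0.5775 0.0979 0.2075] F [-1.7 -0.5  6.1] Mz 0.028 w 0.0151 jaw 0.528 q7 -0.069 tau7 -0.0183
```

>>> send_rows --rows "0 0 0 0 0 0.025;0 0 0 0 0 0.025;0 0 0 0 0 0"

```text
clock: 18.35
tcp_pos: [0.5776, 0.0981, 0.2075]
orientation: [-1.428, 0.772, -0.774]
contact_force: [-1.6, -0.1, 5.4]
grip_width: 0.0151
```

```bash
python3 st.py
```

```text
18.35 tcp [0.5776 0.0981 0.2075] F [-1.6 -0.1  5.4] Mz 0.033 w 0.0151 jaw 0.579 q7 -0.023 tau7 0.1682
```

>>> send_rows --rows "0 0 0 0 0 0.025;0 0 0 0 0 0.025;0 0 0 0 0 0"

```text
clock: 18.65
tcp_pos: [0.5777, 0.0981, 0.2075]
orientation: [-1.442, 0.734, -0.735]
contact_force: [-0.7, 0.5, 5.4]
grip_width: 0.0155
```

```bash
python3 st.py
```

```text
18.65 tcp [0.5777 0.0981 0.2075] F [-0.7  0.5  5.4] Mz 0.112 w 0.0155 jaw 0.629 q7 0.022 tau7 0.1696
```

>>> send_rows --rows "0 0 0 0 0 0.025;0 0 0 0 0 0.025;0 0 0 0 0 0"

```text
clock: 18.95
tcp_pos: [0.5778, 0.0982, 0.2075]
orientation: [-1.455, 0.695, -0.697]
contact_force: [-0.5, 0.8, 5.0]
grip_width: 0.0154
```

```bash
python3 st.py
```

```text
18.95 tcp [0.5778 0.0982 0.2075] F [-0.5  0.8  5. ] Mz 0.011 w 0.0154 jaw 0.679 q7 0.067 tau7 0.1714
```

>>> send_rows --rows "0 0 0 0 0 0.025;0 0 0 0 0 0.025;0 0 0 0 0 0"

```text
clock: 19.25
tcp_pos: [0.5779, 0.0983, 0.2075]
orientation: [-1.467, 0.656, -0.658]
contact_force: [0.5, 0.5, 5.0]
grip_width: 0.0154
```

```bash
python3 st.py
```

```text
19.25 tcp [0.5779 0.0983 0.2075] F [0.5 0.5 5. ] Mz 0.036 w 0.0154 jaw 0.73 q7 0.112 tau7 0.1733
```

>>> send_rows --rows "0 0 0 0 0 0.025;0 0 0 0 0 0.025;0 0 0 0 0 0"

```text
clock: 19.55
tcp_pos: [0.578, 0.0984, 0.2075]
orientation: [-1.479, 0.617, -0.619]
contact_force: [0.3, 1.0, 5.5]
grip_width: 0.0155
```

```bash
python3 st.py
```

```text
19.55 tcp [0.578  0.0984 0.2075] F [0.3 1.  5.5] Mz 0.014 w 0.0155 jaw 0.78 q7 0.156 tau7 0.1754
```

>>> send_rows --rows "0 0 0 0 0 0.025;0 0 0 0 0 0.025;0 0 0 0 0 0"

```text
clock: 19.85
tcp_pos: [0.5781, 0.0985, 0.2075]
orientation: [-1.49, 0.578, -0.58]
contact_force: [1.5, 1.0, 5.6]
grip_width: 0.0157
```

```bash
python3 st.py
```

```text
19.85 tcp [0.5781 0.0985 0.2075] F [1.5 1.  5.6] Mz 0.017 w 0.0157 jaw 0.83 q7 0.201 tau7 0.1779
```

>>> send_rows --rows "0 0 0 0 0 0.025;0 0 0 0 0 0.025;0 0 0 0 0 0"

```text
clock: 20.15
tcp_pos: [0.5782, 0.0986, 0.2075]
orientation: [-1.5, 0.538, -0.541]
contact_force: [3.4, 2.0, 5.3]
grip_width: 0.0154
```

```bash
python3 st.py
```

```text
20.15 tcp [0.5782 0.0986 0.2075] F [3.4 2.  5.3] Mz 0.048 w 0.0154 jaw 0.881 q7 0.246 tau7 0.181
```

>>> send_rows --rows "0 0 0 0 0 0.025;0 0 0 0 0 0.025;0 0 0 0 0 0"

```text
clock: 20.45
tcp_pos: [0.5783, 0.0987, 0.2075]
orientation: [-1.51, 0.499, -0.503]
contact_force: [2.7, 2.7, 5.5]
grip_width: 0.0153
```

```bash
python3 st.py
```

```text
20.45 tcp [0.5783 0.0987 0.2075] F [2.7 2.7 5.5] Mz 0.064 w 0.0153 jaw 0.931 q7 0.29 tau7 0.1856
```

>>> send_rows --rows "0 0 0 0 0 0.025;0 0 0 0 0 0.025;0 0 0 0 0 0"

```text
clock: 20.75
tcp_pos: [0.5783, 0.0988, 0.2075]
orientation: [-1.518, 0.46, -0.464]
contact_force: [5.4, 3.2, 5.6]
grip_width: 0.015
```

```bash
python3 st.py
```

```text
20.75 tcp [0.5783 0.0988 0.2075] F [5.4 3.2 5.6] Mz 0.001 w 0.015 jaw 0.981 q7 0.335 tau7 0.1866
```

>>> send_rows --rows "0 0 0 0 0 0.025;0 0 0 0 0 0.025;0 0 0 0 0 0"

```text
clock: 21.05
tcp_pos: [0.5784, 0.0989, 0.2075]
orientation: [-1.526, 0.421, -0.425]
contact_force: [5.5, 3.7, 3.0]
grip_width: 0.0151
```

```bash
python3 st.py
```

```text
21.05 tcp [0.5784 0.0989 0.2075] F [5.5 3.7 3. ] Mz 0.025 w 0.0151 jaw 1.031 q7 0.379 tau7 0.1879
```

>>> send_rows --rows "0 0 0 0 0 0.025;0 0 0 0 0 0.025;0 0 0 0 0 0"

```text
clock: 21.35
tcp_pos: [0.5785, 0.099, 0.2075]
orientation: [-1.533, 0.382, -0.386]
contact_force: [5.6, 3.8, 4.0]
grip_width: 0.015
```

```bash
python3 st.py
```

```text
21.35 tcp [0.5785 0.099  0.2075] F [5.6 3.8 4. ] Mz -0.029 w 0.015 jaw 1.081 q7 0.423 tau7 0.1891
```

>>> send_rows --rows "0 0 0 0 0 0.025;0 0 0 0 0 0.025;0 0 0 0 0 0"

```text
clock: 21.65
tcp_pos: [0.5785, 0.0991, 0.2075]
orientation: [-1.54, 0.343, -0.347]
contact_force: [5.7, 4.3, 4.3]
grip_width: 0.0155
```

```bash
python3 st.py
```

```text
21.65 tcp [0.5785 0.0991 0.2075] F [5.7 4.3 4.3] Mz 0.032 w 0.0155 jaw 1.131 q7 0.468 tau7 0.1901
```

>>> send_rows --rows "0.0005 0.0005 0 0 0 0.025;0.0005 0.0005 0 0 0 0.025;0 0 0 0 0 0"

```text
clock: 21.95
tcp_pos: [0.5786, 0.0993, 0.2075]
orientation: [-1.548, 0.305, -0.307]
contact_force: [0.1, 1.0, 7.6]
grip_width: 0.0154
```

```bash
python3 st.py
```

```text
21.95 tcp [0.5786 0.0993 0.2075] F [0.1 1.  7.6] Mz 0.09 w 0.0154 jaw 1.181 q7 0.511 tau7 0.1744
```

>>> send_rows --rows "0 0 0 0 0 0.025;0 0 0 0 0 0.025;0 0 0 0 0 0"

```text
clock: 22.25
tcp_pos: [0.5787, 0.0994, 0.2075]
orientation: [-1.553, 0.266, -0.268]
contact_force: [1.5, 1.9, 7.9]
grip_width: 0.0152
```

```bash
python3 st.py
```

```text
22.25 tcp [0.5787 0.0994 0.2075] F [1.5 1.9 7.9] Mz 0.031 w 0.0152 jaw 1.231 q7 0.555 tau7 0.1769
```

>>> send_rows --rows "0 0 0 0 0 0.025;0 0 0 0 0 0.025;0 0 0 0 0 0"

```text
clock: 22.55
tcp_pos: [0.5787, 0.0995, 0.2075]
orientation: [-1.557, 0.226, -0.229]
contact_force: [1.6, 1.8, 6.8]
grip_width: 0.0151
```

```bash
python3 st.py
```

```text
22.55 tcp [0.5787 0.0995 0.2075] F [1.6 1.8 6.8] Mz 0.097 w 0.0151 jaw 1.281 q7 0.599 tau7 0.178
```

>>> send_rows --rows "0 0 0 0 0 0.025;0 0 0 0 0 0.025;0 0 0 0 0 0"

```text
clock: 22.85
tcp_pos: [0.5787, 0.0997, 0.2075]
orientation: [-1.561, 0.187, -0.189]
contact_force: [1.9, 1.8, 7.8]
grip_width: 0.0151
```

```bash
python3 st.py
```

```text
22.85 tcp [0.5787 0.0997 0.2075] F [1.9 1.8 7.8] Mz 0.035 w 0.0151 jaw 1.331 q7 0.643 tau7 0.1791
```

```bash
python3 - <<'E'
from h import *
s=r.grab_frame("side")
b=cv2.resize(s["pixels"][120:240,215:345],None,fx=4,fy=4,interpolation=2); cv2.imwrite("pics/h2.png",b[:,:,::-1])
hsv=cv2.cvtColor(s["pixels"],cv2.COLOR_RGB2HSV)
m=cv2.inRange(hsv,(105,120,40),(130,255,255))
k,l,st,c=cv2.connectedComponentsWithStats(m)
for i in range(1,k):
    if st[i,4]>40: p=onz(s,*c[i],.165); print(c[i],st[i,4],p.round(4),np.arctan2(p[1]-.0975,p[0]-.5765))
E
```

```text
[297.38345865 153.58646617] 133 [0.5968 0.1676 0.165 ] 1.2896033127450497
[252.96240602 160.18796992] 133 [0.5052 0.0769 0.165 ] -2.860712379276025
[283.51677852 189.59060403] 149 [0.6296 0.0471 0.165 ] -0.7595558299448909
```

View pics/h2.png

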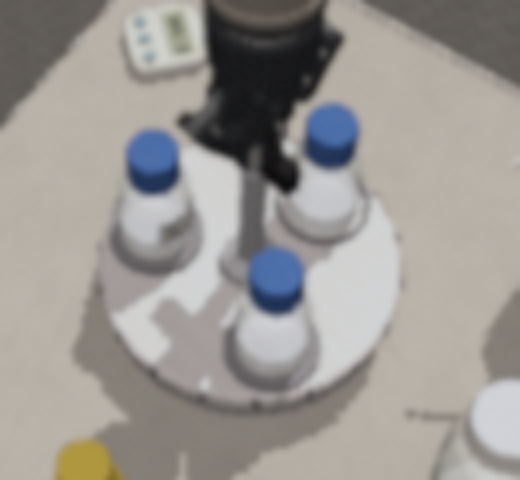

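The deck follows the tool (bottle caps now at 1.29, -0.76 and -2.86 rad) and the bottle stands. I'll keep feeling for the stop.

>>> send_rows --rows "0 0 0 0 0 0.025;0 0 0 0 0 0.025;0 0 0 0 0 0"

```text
clock: 23.2
tcp_pos: [0.5788, 0.0998, 0.2075]
orientation: [-1.564, 0.148, -0.15]
contact_force: [2.6, 2.5, 6.6]
grip_width: 0.0151
```

```bash
python3 st.py
```

```text
23.2 tcp [0.5788 0.0998 0.2075] F [2.6 2.5 6.6] Mz 0.056 w 0.0151 jaw 1.381 q7 0.687 tau7 0.1799
```

>>> send_rows --rows "0 0 0 0 0 0.025;0 0 0 0 0 0.025;0 0 0 0 0 0"

```text
clock: 23.5
tcp_pos: [0.5788, 0.0999, 0.2075]
orientation: [-1.566, 0.108, -0.111]
contact_force: [3.5, 3.8, 6.6]
grip_width: 0.0151
```

```bash
python3 st.py
```

```text
23.5 tcp [0.5788 0.0999 0.2075] F [3.5 3.8 6.6] Mz 0.002 w 0.0151 jaw 1.431 q7 0.731 tau7 0.181
```

>>> send_rows --rows "0 0 0 0 0 0.025;0 0 0 0 0 0.025;0 0 0 0 0 0"

```text
clock: 23.8
tcp_pos: [0.5788, 0.1, 0.2075]
orientation: [-1.568, 0.069, -0.072]
contact_force: [2.6, 3.5, 5.9]
grip_width: 0.0151
```

```bash
python3 st.py
```

```text
23.8 tcp [0.5788 0.1    0.2075] F [2.6 3.5 5.9] Mz -0.0 w 0.0151 jaw 1.481 q7 0.775 tau7 0.2184
```

>>> send_rows --rows "0 0 0 0 0 0.025;0 0 0 0 0 0.025;0 0 0 0 0 0"

```text
clock: 24.1
tcp_pos: [0.5788, 0.1002, 0.2075]
orientation: [-1.568, 0.03, -0.033]
contact_force: [2.6, 4.8, 5.8]
grip_width: 0.0149
```

```bash
python3 st.py
```

```text
24.1 tcp [0.5788 0.1002 0.2075] F [2.6 4.8 5.8] Mz -0.082 w 0.0149 jaw 1.531 q7 0.819 tau7 0.2774
```

Resistance starts at about jaw 1.45 (tau7 0.18 → 0.28, Mz negative), so the stop should be near 1.69.

>>> send_rows --rows "0 0 0 0 0 0.025;0 0 0 0 0 0.015;0 0 0 0 0 0"

```text
clock: 24.4
tcp_pos: [0.5788, 0.1003, 0.2075]
orientation: [-1.568, -0.002, -0.001]
contact_force: [2.6, 4.8, 5.9]
grip_width: 0.0149
```

```bash
python3 st.py
```

```text
24.4 tcp [0.5788 0.1003 0.2075] F [2.6 4.8 5.9] Mz 0.059 w 0.0149 jaw 1.571 q7 0.854 tau7 0.1026
```

>>> send_rows --rows "0 0 0 0 0 0.02;0 0 0 0 0 0.01;0 0 0 0 0 0"

```text
clock: 24.7
tcp_pos: [0.5788, 0.1004, 0.2075]
orientation: [-1.568, -0.026, 0.022]
contact_force: [3.4, 4.5, 5.1]
grip_width: 0.0154
```

```bash
python3 st.py
```

```text
24.7 tcp [0.5788 0.1004 0.2075] F [3.4 4.5 5.1] Mz 0.032 w 0.0154 jaw 1.601 q7 0.88 tau7 0.0061
```

>>> send_rows --rows "0 0 0 0 0 0.02;0 0 0 0 0 0.01;0 0 0 0 0 0"

```text
clock: 25.0
tcp_pos: [0.5788, 0.1005, 0.2075]
orientation: [-1.568, -0.049, 0.046]
contact_force: [3.4, 4.7, 5.4]
grip_width: 0.0153
```

```bash
python3 st.py
```

```text
25.0 tcp [0.5788 0.1005 0.2075] F [3.4 4.7 5.4] Mz 0.127 w 0.0153 jaw 1.631 q7 0.907 tau7 -0.0557
```

>>> send_rows --rows "0 0 0 0 0 0;0 0 0 0 0 0"

```text
clock: 25.2
tcp_pos: [0.5788, 0.1004, 0.2075]
orientation: [-1.568, -0.049, 0.045]
contact_force: [3.3, 4.0, 4.4]
grip_width: 0.0151
```

```bash
python3 st.py
```

```text
25.2 tcp [0.5788 0.1004 0.2075] F [3.3 4.  4.4] Mz 0.103 w 0.0151 jaw 1.631 q7 0.906 tau7 -0.1245
```

>>> send_rows --rows "0 0 0 0 0 0.02;0 0 0 0 0 0.01;0 0 0 0 0 0;0 0 0 0 0 0;0 0 0 0 0 0"

```text
clock: 25.7
tcp_pos: [0.5788, 0.1006, 0.2075]
orientation: [-1.567, -0.073, 0.069]
contact_force: [2.7, 4.8, 5.4]
grip_width: 0.0151
```

```bash
python3 st.py
```

```text
25.7 tcp [0.5788 0.1006 0.2075] F [2.7 4.8 5.4] Mz 0.16 w 0.0151 jaw 1.661 q7 0.933 tau7 -0.1864
```

>>> send_rows --rows "0 0 0 0 0 0.02;0 0 0 0 0 0.01;0 0 0 0 0 0;0 0 0 0 0 0;0 0 0 0 0 0"

```text
clock: 26.2
tcp_pos: [0.5788, 0.1006, 0.2075]
orientation: [-1.566, -0.097, 0.093]
contact_force: [3.4, 4.4, 5.2]
grip_width: 0.0152
```

```bash
python3 st.py
```

```text
26.2 tcp [0.5788 0.1006 0.2075] F [3.4 4.4 5.2] Mz 0.238 w 0.0152 jaw 1.692 q7 0.959 tau7 -0.2517
```

>>> send_rows --rows "0 0 0 0 0 0.01;0 0 0 0 0 0.01;0 0 0 0 0 0;0 0 0 0 0 0;0 0 0 0 0 0"

```text
clock: 26.7
tcp_pos: [0.5788, 0.1006, 0.2075]
orientation: [-1.565, -0.112, 0.108]
contact_force: [3.8, 5.3, 5.4]
grip_width: 0.0151
```

```bash
python3 st.py
```

```text
26.7 tcp [0.5788 0.1006 0.2075] F [3.8 5.3 5.4] Mz -0.057 w 0.0151 jaw 1.711 q7 0.976 tau7 0.0381
```

Pull-on peaked at jaw 1.692 (+0.24 N m) and reversed slightly at 1.711, so the deck sits in the detent. I'll let go.

>>> send_rows --rows "0 0 0 0 0 0;0 0 0 0 0 0;0 0 0 0 0 0;0 0 0 0 0 0;0 0 0 0 0 0" --grip 0.06

```text
clock: 27.2
tcp_pos: [0.5779, 0.0984, 0.2065]
orientation: [-1.569, -0.106, 0.108]
contact_force: [0.2, 0.1, 0.0]
grip_width: 0.06
```

```bash
python3 st.py; cat > caps.py <<'E'
from h import *
import sys
for n in ("side","top"):
    s=r.grab_frame(n)
    hsv=cv2.cvtColor(s["pixels"],cv2.COLOR_RGB2HSV)
    m=cv2.inRange(hsv,(105,120,40),(130,255,255))
    k,l,st,c=cv2.connectedComponentsWithStats(m)
    for i in range(1,k):
        p=onz(s,*c[i],.164); d=p[:2]-[.5768,.0977]
        if st[i,4]>80 and np.hypot(*d)<.12: print(n,c[i].round(1),st[i,4],p.round(4),np.hypot(*d).round(4),np.arctan2(d[1],d[0]).round(3))
    if n=="side": b=cv2.resize(s["pixels"][120:240,215:345],(416,384),interpolation=2)
w=r.grab_frame("wrist")["pixels"]
cv2.imwrite(f"pics/{sys.argv[1]}.png",np.hstack([cv2.resize(w,(384,288)),cv2.resize(b,(312,288))])[:,:,::-1])
E
python3 caps.py h3
```

```text
27.2 tcp [0.5779 0.0984 0.2065] F [0.2 0.1 0. ] Mz -0.027 w 0.06 jaw 1.707 q7 0.974 tau7 0.0051
side [290.4 149.2] 109 [0.5719 0.1693 0.164 ] 0.0718 1.64
side [251.5 168.3] 135 [0.517 0.053 0.164] 0.0747 -2.499
side [293.1 186.6] 138 [0.6456 0.0706 0.164 ] 0.074 -0.376
top [208.1 185.4] 193 [0.5644 0.1723 0.164 ] 0.0756 1.735
top [254.4 206.8] 106 [0.5114 0.058  0.164 ] 0.0765 -2.597
```

View pics/h3.png

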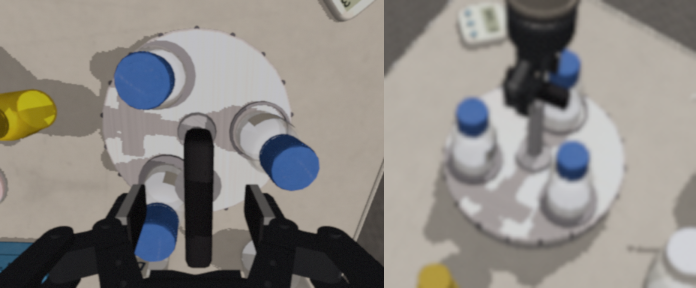

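>>> send_rows --rows "0 0 0.01 0 0 0;0 0 0.02 0 0 0;0 0 0.03 0 0 0;0 0 0.03 0 0 0;0 0 0.03 0 0 0;0 0 0.02 0 0 0;0 0 0 0 0 0;0 0 0 0 0 0;0 0 0 0 0 0;0 0 0 0 0 0;0 0 0 0 0 0"

```text
clock: 28.45
tcp_pos: [0.5778, 0.0986, 0.346]
orientation: [-1.568, -0.106, 0.108]
contact_force: [-0.0, -0.5, -0.2]
grip_width: 0.0599
```

```bash
python3 st.py; python3 caps.py h4
```

```text
28.45 tcp [0.5778 0.0986 0.346 ] F [-0.  -0.5 -0.2] Mz -0.024 w 0.0599 jaw 1.707 q7 1.078 tau7 -0.0
side [289.6 148.5] 131 [0.5687 0.17   0.164 ] 0.0727 1.682
side [251.5 168.4] 133 [0.5171 0.0528 0.164 ] 0.0747 -2.497
side [293.1 186.6] 138 [0.6456 0.0706 0.164 ] 0.074 -0.376
top [208.2 185. ] 204 [0.5652 0.1721 0.164 ] 0.0753 1.725
```

View pics/h4.png

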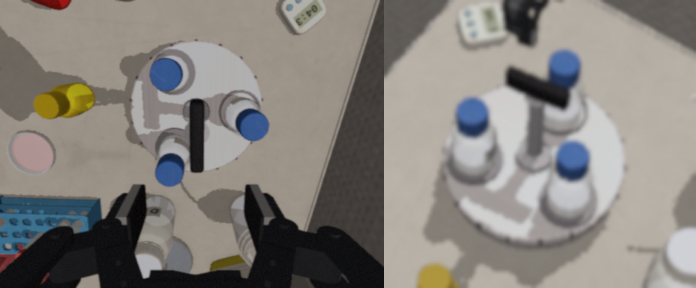

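```bash
python3 -c "
from bench import r
print(r.hand_in())"
```

```text
the job is handed in; nothing more can be done
None
```

The blue-capped bottle is standing in the empty place, and the turntable rests in its next counter-clockwise click stop. I handed the job in at about 28.5 s of the 69 s allowed.

- **Bottle:** The fingers closed to about 52 mm on the 56 mm body. I regripped it once, 7 mm lower, and the reading barely changed, but it lifted without slipping. When I set it down, contact came at the height expected for the deck, so the foot went inside the rim rather than onto it.
- **Turntable:** I gripped the handle on the axis and turned it only counter-clockwise, in small steps, for about 1.48 rad. I felt the roller resist from about 1.22 rad and pass its crest near 1.33. It then pulled the deck on, up to about 0.24 N m, and the pull reversed between 1.46 and 1.48 rad. I let go there.
- **Last checks:** After I let go and raised the arm to 0.346 m, the two clipped bottles' caps stayed within 0.1 pixel in the side view, at +1.48 and +1.50 rad from the start. The placed bottle was upright in its rim, and the tool read no contact force.
- **Disagreements:** The side and top cameras differed by about 0.04 rad on the placed bottle's angle, which is within calibration and its slack in the rim. In the placing step the wrist camera and the other views differed by about 2 mm, so I aimed midway. I did not re-measure the timer, tape or dishes, but the arm never went near them.

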